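# Crack a gas-drying canister open for purging

### The arm

A 7-joint arm with a two-finger parallel gripper is mounted at the origin on a cart in front of the work surface, level with it; the furniture and walls round the work are solid. World frame = base frame: x ahead of the robot, y to its left, z up, the work surface at z = 0. Lengths are in m, angles in rad, forces in N, time in s.
With the tool pointing down it reaches from about 0.4 to 0.925 m from the base axis. Payload 5.6 kg.
Tool frame: the origin (TCP) lies at the very end of the fingers, on their centre line; the grasp point (between the pads) lies 19 mm behind it; z points along the fingers, y is the line along which they close (so a half turn about z gives the same grasp; the last joint's range is limited). The gripper opens to 85 mm and grips with 20 to 120 N. Pads are 22 mm wide; open, the fingers measure 114 mm over their backs; the gripper's body (76 mm by 85 mm) begins 54 mm behind the grasp point. The pads swing forward as they close: fully open they stand 13 mm farther back than shut.
Start: joints at [-1.2, 0.468, -0.012, 1.603, 0.006, 1.071, -0.056], TCP at [0.261, 0.595, 0.231] pointing down, gripper open.
Joint ranges: [-2.53, 2.53], [-0.31, 2.02], [-1.57, 1.55], [0.28, 2.44], [-1.29, 4.43], [0.15, 1.84], [-2.92, 2.92]. Speed limits (rad/s): [2.57, 2.57, 3.14, 3.14, 3.14, 3.14, 3.14].

### API

Orientations are given as [roll, pitch, yaw] about the fixed x, y, z axes, in that order (R = Rz(yaw) Ry(pitch) Rx(roll)).
In Python, from plant import arm, imaging gives the robot as it stands.
- The arm moves only by the shell command python3 -m handwheel 'ROWS' [OPENING]. ROWS is text: rows parted by semicolons, each of 6 numbers parted by spaces: the shift along the tool's x, y, z scaled (see below), then the turn, a rotation vector about the tool's x, y, z scaled (see below). In form: tx ty tz ax ay az; .... A call has 1 to 8 rows; each row is the pose to reach, as a shift and turn from the pose commanded when the call began, along the tool's axes at that moment; what a row does not reach only later rows make up. The controller multiplies each number of a shift by 0.6 m and each number of a turn by pi/2 rad. A row lasts 1/12 s, in which the tool goes at most 41.7 mm and 7.16 degrees, less where a joint would pass 70% of its speed; a pose out of reach is approached as far as the arm can. A call with a number of a shift or a turn outside -1 to 1 is refused whole. A call with a gripper value outside its range is refused whole. OPENING is the closure in counts, from 0 (fully open) to 255 (shut), set as the call begins (- or left out, the last holds). The fingers move at their own pace and stop on an object; the grip force is fixed at half the most. Time passes only in rows, so rows that repeat a pose let the fingers close. It gives the time, the measured TCP pose, the force, the opening and the grip force at its end, in the units of the state.
- arm.sense(): the state, without advancing time (a new reading comes with each control period).
- imaging.grab_frame(name): name is "scene" or "top"; returns a dict with "frame" (400x640x3 uint8, blue, green, red), "range_z" (400x640 float32, m along the optical axis (not along the pixel's ray), 0 where there is no reading), "fov_y" (degrees; the focal length in pixels is half the picture's height over the tangent of half this angle, whatever the lens; pixels are square), "cx", "cy" (the principal point, pixels), "world_from_camera" (4x4, takes a point from camera to world coordinates). Camera axes: x right, y up, looking along -z (the intrinsics and any distortion apply to the point x, -y, -z); pixel columns grow to the right and rows downward; lengths in m; the calibration is good to about 2 mm. A picture is of the moment at which its call begins.
- arm.sign_off(): hands the job in; it is judged then, once.
Trained networks look in a picture, given as the dict that the camera call returned (one of the last four; its "shot" number tells which), for a name from the list of things; names that differ only in an ending like _2 or _b are one class to them, and where a whole thing is asked for, a point or a joint stands for the part that bears it (a point fixed in the world has none). Each returns a list of dicts, best first, with "p" (0 to 1); they miss things now and then, are a little off and sometimes report something else, mostly with a low value. They report only what shows in the picture. A call takes as long as a camera call.
- imaging.masks_of(name, picture): "pixels" (400x640 bool, what is visible of it).
- imaging.place_of(name, picture): "location" ([x, y, z] in m, in world coordinates, good to about 4 mm: a listed point, or the origin of a listed thing).
The state is a dict: "time": time; "joint_pos": joint angles; "joint_vel": joint speeds; "joint_efforts": joint torques, N m; "eef_pos": TCP position; "tool_rot": TCP orientation; "wrist_force": force on the tool from outside, world axes, zero at the start; "ft_torque": the same for the moment, N m; "grip_width": finger opening in m; "gripper_force": force on a finger pad.
Only numpy, scipy, OpenCV 4.12 (cv2) and the standard library are available. Lean on these libraries where they do the work, as an engineer would, in place of code of your own. Each camera call takes 0.05 s, during which the arm holds its last target. There are 200 camera calls.

### The job

Get the gas-drying canister ready for its purge. First swing the lever of its lock ring clockwise to the locked mark, so that the canister cannot turn in its dock. Then screw the end cap, which is already started on its thread, clockwise until it bottoms out on the flange, back it off a quarter turn so that the purge gas can escape, and finish still gripping the cap there, without letting go; leave the other things on the worktop where they are.

Things in the scene. Friction and masses are not known exactly. Their poses are not given: they have to be found in the camera images.
- dock: dock of the drying canister, screwed to the worktop: a 130 x 130 x 12 mm aluminium base plate with a clear upright canister (41 mm across, white beads inside) at its centre, fixed. Origin: centre of the plate's underside, on the canister's axis; x towards the edge with two brass hose barbs, z up.
- lock_ring (a joint): angle of the captive lock ring round the canister's foot (79 mm across, 20 to 36 mm above the worktop): 0 with its lever over the open mark, growing clockwise seen from above to 1.22 rad, a hard stop with the lever over the locked mark. Turns stiffly (about 0.12 N m), stays where it is left. The lever's direction from the axis is -0.96 rad minus this value, about z up from the dock's +x.
- lever_handle (a point): centre of the grip of the lock ring's lever: a round upright grey handle, 17 mm in diameter, graspable between 35 and 89 mm above the worktop; this point is on its axis, 68 mm above the worktop and 82 mm from the canister's axis. It turns with the ring.
- locked_mark (a point): middle of the locked mark: a long dark line on the base plate, pointing at the canister's axis, 53 mm from that axis and 12 mm above the worktop, at 2.18 rad clockwise from the dock's +x. (The open mark is a shorter line 0.96 rad clockwise from +x.) A steel stop pin, 39 mm tall, stands just beyond each mark.
- cap_turn (a joint): angle of the end cap on its thread: 0 when bottomed out on the flange (hard stop), growing as it is unscrewed, counter-clockwise from above. It starts 2.6 to 4.8 rad up, stops at 6 rad and never comes off. Right-hand thread, 6 mm per turn (0.95 mm down per rad tightened). Friction 0.06 N m; stays where it is left.
- cap_centre (a point): centre of the end cap, on the canister's axis: 106 mm above the worktop when bottomed out, higher by 0.95 mm per rad unscrewed.
- end_cap: the end cap: a knurled round aluminium cap, 46 mm in diameter and 28 mm high, closed on top, at the top of the canister. Origin: centre of its underside. A dark index line on its top and side, on its own -x side, meets the line on the flange's rim when it has bottomed out.
- cap_index (a point): the dark index line on the cap's side, 23 mm from its axis and half-way up the cap; it turns with the cap and shows how far it has been turned. It stands straight over the line on the flange's rim when the cap has bottomed out.
- flange (a point): centre of the top of the canister's steel sealing flange, on the axis: 43 mm across, 92 mm above the worktop. The cap bottoms out on it. A dark line on its rim stands on the dock's -x side.
- green_jar: green glass jar with a yellow lid, 82 mm across and 120 mm high; to be left alone. Origin: centre of its underside.
- sample_bottle: amber bottle with a white cap, 49 mm across and 119 mm high; to be left alone. Origin: centre of its underside.
- weighing_bottle: small clear bottle with a glass stopper, 41 mm across and 45 mm high, near the dock's back edge; to be left alone. Origin: centre of its underside.
- spatula: thin steel spatula, 184 x 16 x 6 mm, lying at the dock's left; to be left alone. Origin: centre of its underside.
- tape_roll: roll of tape lying flat, 76 mm across and 24 mm high; to be left alone. Origin: centre of its underside.
- hex_key: black L-shaped hex key, 82 x 28 x 6 mm, lying near the front edge; to be left alone. Origin: centre of its underside.

How it is judged:
On the way, in this order (a step that is already met when the one before it is completed fails the run):
1. the lock ring's lever is at the locked mark (value of joint lock_ring above 1.12 rad), for 0.2 s.
2. the cap has bottomed out on the flange, the ring still locked (value of joint cap_turn below 0.06 rad and value of joint lock_ring above 1.12 rad), for 0.2 s.
At the end, for the whole second after the job is handed in: The lock ring stands at its locked mark (within 0.1 rad), the cap stands a quarter turn back from bottomed out (1.57 rad, give or take 0.3 rad) and still, and the fingers are closed round it and grip it with more than 3 N, the grasp point within 30 mm of the cap's centre (value of joint lock_ring above 1.12 rad and value of joint cap_turn between 1.27 and 1.87 rad and velocity of joint cap_turn between -0.1 and 0.1 rad/s and contact force between the fingers and end_cap above 3 N and distance between the grasp point and cap_centre below 0.03 m); the arm keeps its last pose, push and grip.
It fails at once if a bystander was moved more than 20 mm (distance of any of green_jar, sample_bottle, weighing_bottle, spatula, tape_roll, hex_key from where it was at the start of the episode above 0.02 m).
It fails at once if the cap was turned while the lock ring was not locked (value of joint lock_ring below 1 rad and distance of cap_index from where it was at the start of the episode above 0.012 m).
It also fails if it takes over 67 s, if anything falls off the work surface, if the arm or the gripper's body presses on something with over 40 N, if the wrist force passes 120 N, or if a joint passes its speed limit or range.

## Working session

There is one attempt and no reset: what is moved stays moved. The work goes in short steps, Python scripts to look and compute and a shell command to move; the robot and the scene stay as the last step left them, time stands still between calls to the robot, and variables do not carry over. Pictures are saved under pics/ and viewed, at most 10 in all, crops included, and the job is handed in when it is done.

```bash
ls; mkdir -p pics; cat > h.py <<'E'
import numpy as np, cv2
from plant import arm, imaging
from scipy.spatial.transform import Rotation as R
E
python3 - <<'E'
from h import *
print(arm.sense())
for c in ("scene","top"):
    f=imaging.grab_frame(c); cv2.imwrite(f"pics/{c}0.png",f["frame"])
    print(c,{k:f[k] for k in f if k not in("frame","range_z")})
    for n in ["dock","lever_handle","locked_mark","cap_centre","cap_index","flange","end_cap","green_jar","sample_bottle","weighing_bottle","spatula","tape_roll","hex_key"]:
        print(n,[(np.round(d["location"],4).tolist(),round(d["p"],2)) for d in imaging.place_of(n,f)[:2]])
E
```

```text
pics
{'time': 0.0, 'joint_pos': array([-1.20000228,  0.46840526, -0.01158692,  1.60364184,  0.00597311,
        1.07143868, -0.05627168]), 'joint_vel': array([-9.89644260e-05, -4.10985860e-04,  2.52867258e-03,  9.87367531e-04,
       -2.65796159e-03, -1.79183820e-03, -6.69257807e-04]), 'joint_efforts': array([ 1.12711528e-03, -5.32396495e+01,  2.21857103e-02, -2.51307285e+01,
        1.15613372e-02,  7.90267222e-03, -2.42940388e-06]), 'eef_pos': array([0.2611882 , 0.59457973, 0.23031257]), 'tool_rot': array([-3.13973742e+00,  1.11940120e-04,  2.72773607e+00]), 'wrist_force': array([-0.29218393,  0.29408045, -0.13062031]), 'ft_torque': array([ 0.03669474,  0.01143249, -0.06767778]), 'gripper_force': 0.0, 'grip_width': 0.08519390578599878}
scene {'fov_y': 54.64512382826512, 'cx': 316.24947872251875, 'cy': 189.71238512916818, 'world_from_camera': array([[-0.85247973,  0.3661386 , -0.37312309,  0.29193647],
       [-0.52252779, -0.57552231,  0.62907771,  0.44456321],
       [ 0.01558897,  0.73124318,  0.6819387 ,  0.6607986 ],
       [ 0.        ,  0.        ,  0.        ,  1.        ]])
[... 970 characters left out ...]
198,  0.99636058,  1.07314283],
       [ 0.        ,  0.        ,  0.        ,  1.        ]]), 'shot': 2}
dock []
lever_handle [([0.5733, -0.2351, 0.0674], 0.95)]
locked_mark [([0.5235, -0.1881, 0.011], 0.82)]
cap_centre [([0.556, -0.154, 0.1081], 0.71)]
cap_index [([0.4307, 0.1325, -0.0018], 0.68), ([0.5822, -0.1461, 0.112], 0.65)]
flange [([0.5573, -0.1523, 0.0951], 0.84)]
end_cap [([0.5642, -0.1516, 0.0937], 0.6)]
green_jar [([0.7815, -0.0635, 0.0013], 0.79)]
sample_bottle [([0.6996, 0.0842, 0.0023], 0.87)]
weighing_bottle [([0.6796, -0.2016, 0.0025], 0.7)]
spatula [([0.5842, -0.0664, 0.0072], 0.62)]
tape_roll [([0.4262, -0.298, -0.0038], 0.66)]
hex_key [([0.4323, 0.1332, -0.0043], 0.45)]
```

```bash
python3 - <<'E'
import cv2
cv2.imwrite("pics/topc.png",cv2.resize(cv2.imread("pics/top0.png")[80:330,230:530],None,fx=2.4,fy=2.4))
E
```

```text
(no output)
```

View pics/scene0.png

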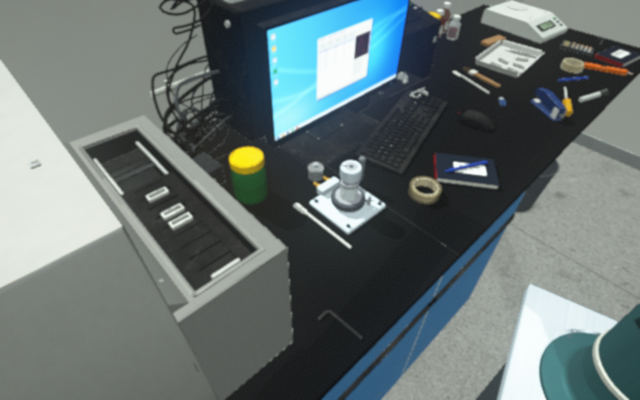

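View pics/top0.png

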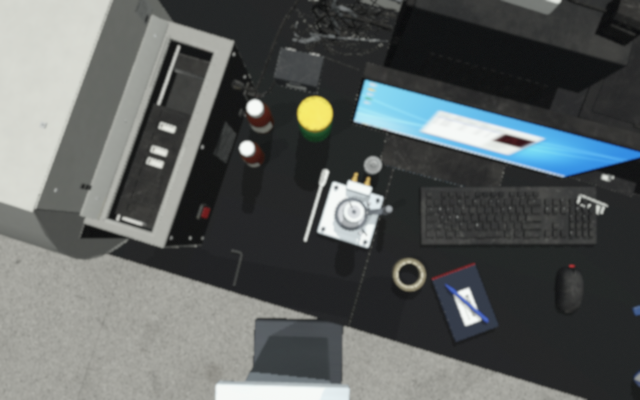

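The scene view shows the dock at (350,205) with the spatula at its left, and the jar and weighing bottle behind it. In the top view the dock is at (350,213), the barbs at (360,180), the lever at (388,209), the weighing bottle at (373,164) and the spatula at (315,205). Next I'll measure the dock geometry precisely from depth.

```bash
cat >> h.py <<'E'
def cloud(f):
    h,w=f["range_z"].shape; F=h/2/np.tan(np.radians(f["fov_y"]/2))
    v,u=np.mgrid[:h,:w]; d=f["range_z"]
    P=np.stack([(u-f["cx"])/F*d,-(v-f["cy"])/F*d,-d,np.ones_like(d)],-1)@f["world_from_camera"].T
    P=P[...,:3]; P[d==0]=np.nan
    return P
E
python3 - <<'E'
from h import *
for c in("top","scene"):
    f=imaging.grab_frame(c);P=cloud(f);Q=P.reshape(-1,3)
    print(c,{k:type(f[k]) for k in f if 'dist' in k})
    r=np.hypot(Q[:,0]-.56,Q[:,1]+.15)
    for lo,hi,rm in((.007,.017,.095),(.113,.135,.04)):
        m=(Q[:,2]>lo)&(Q[:,2]<hi)&(r<rm); 
        q=Q[m]; rect=cv2.minAreaRect(q[:,:2].astype(np.float32))
        print(lo,len(q),"mean",q.mean(0).round(4),"med z",np.median(q[:,2]).round(4),rect)
    m=(Q[:,2]>.06)&(Q[:,2]<.1)&(np.hypot(Q[:,0]-.573,Q[:,1]+.235)<.03)
    q=Q[m];print("handle",len(q),q.mean(0),q.max(0),q.min(0))
    m=(Q[:,2]>.02)&(np.hypot(Q[:,0]-.56,Q[:,1]+.15)<.2)
    # heights of surrounding things
    for n in("weighing_bottle","lever_handle","end_cap","lock_ring"):
        k=imaging.masks_of(n,f)
        if k:
            p=P[k[0]["pixels"]];p=p[~np.isnan(p[:,0])];print(n,k[0]["p"],len(p),np.nanpercentile(p,[5,50,95],axis=0).round(3).tolist())
E
```

```text
top {}
0.007 1747 mean [ 0.5556 -0.1477  0.0118] med z 0.0118 ((0.5649022459983826, -0.1420193314552307), (0.15539449453353882, 0.13350288569927216), 74.24427032470703)
0.113 361 mean [ 0.5595 -0.1533  0.1232] med z 0.1234 ((0.5596508979797363, -0.15343637764453888), (0.04381055757403374, 0.045976437628269196), 0.14414498209953308)
handle 56 [ 0.56908493 -0.23320207  0.08446931] [ 0.57752025 -0.22672256  0.09238929] [ 0.56184814 -0.24251772  0.06007833]
weighing_bottle 0.66 235 [[0.663, -0.218, 0.009], [0.679, -0.202, 0.034], [0.697, -0.187, 0.045]]
lever_handle 0.69 485 [[0.526, -0.232, 0.032], [0.557, -0.159, 0.036], [0.59, -0.121, 0.087]]
end_cap 0.6 350 [[0.54, -0.172, 0.119], [0.559, -0.154, 0.123], [0.577, -0.135, 0.126]]
lock_ring 0.94 716 [[0.525, -0.232, 0.014], [0.562, -0.159, 0.036], [0.593, -0.12, 0.088]]
scene {}
0.007 1291 mean [ 0.5503 -0.129   0.0128] med z 0.0131 ((0.5690839290618896, -0.14339496195316315), (0.1560221016407013, 0.1413884460926056), 74.48117065429688)
0.113 305 mean [ 0.5582 -0.1493  0.1232] med z 0.1246 ((0.561084508895874, -0.152821347117424), (0.04402054846286774, 0.04641375318169594), 79.78472900390625)
handle 68 [ 0.56753507 -0.23238184  0.08171716] [ 0.57700878 -0.22589318  0.09264945] [ 0.56159464 -0.24080857  0.06009018]
weighing_bottle 0.51 263 [[0.663, -0.219, 0.005], [0.675, -0.197, 0.033], [0.697, -0.187, 0.046]]
lever_handle 0.61 526 [[0.526, -0.233, 0.029], [0.559, -0.14, 0.038], [0.593, -0.117, 0.083]]
end_cap 0.84 424 [[0.539, -0.17, 0.099], [0.556, -0.144, 0.123], [0.578, -0.132, 0.126]]
lock_ring 0.79 673 [[0.524, -0.238, 0.017], [0.555, -0.143, 0.037], [0.593, -0.117, 0.089]]
```

View pics/topc.png

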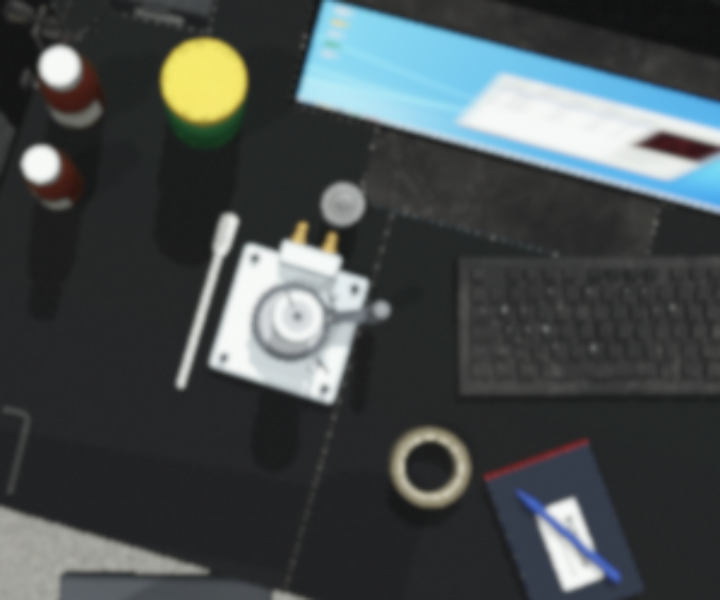

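```bash
cat >> h.py <<'E'
def go(p,yaw,q=None):
    """scaled shift and turn from the measured pose to TCP p, tool down at yaw"""
    s=arm.sense(); R0=R.from_euler("xyz",s["tool_rot"]); R1=R.from_euler("xyz",[np.pi,0,yaw])
    d=R0.inv().apply(np.array(p)-s["eef_pos"]); w=(R0.inv()*R1).as_rotvec()
    print("shift",(d/.6).round(4),"turn",(w/(np.pi/2)).round(4),"m",np.linalg.norm(d).round(3),"j",s["joint_pos"].round(2),"t",round(s["time"],2))
E
python3 - <<'E'
from h import *
Q=np.vstack([cloud(imaging.grab_frame(c)).reshape(-1,3) for c in("top","scene")])
for x0 in np.arange(.1,.9,.1):
    print(round(x0,1),[ (lambda q: round(float(np.nanpercentile(q,99)),2) if len(q)>5 else None)(Q[(Q[:,0]>=x0)&(Q[:,0]<x0+.1)&(Q[:,1]>=y0)&(Q[:,1]<y0+.1),2]) for y0 in np.arange(-.4,.7,.1)])
go([.42,.0,.26],1.69); go([.5695,-.2345,.15],1.69)
E
```

```text
0.1 [-0.81, -0.81, 0.0, 0.01, 0.01, 0.0, -0.81, -0.81, -0.81, -0.81, -0.81]
0.2 [0.0, 0.0, 0.0, None, None, -0.81, -0.81, -0.81, -0.81, -0.81, -0.81]
0.3 [0.03, 0.03, 0.0, 0.0, 0.0, 0.01, 0.0, None, -0.81, -0.81, -0.81]
0.4 [0.03, 0.03, 0.01, 0.0, 0.0, 0.27, 0.28, 0.37, 0.36, None, None]
0.5 [0.02, 0.09, 0.13, 0.02, 0.0, 0.28, 0.28, 0.43, 0.43, None, None]
0.6 [0.02, 0.05, 0.04, 0.01, 0.12, 0.28, 0.3, 0.43, 0.43, 0.03, None]
0.7 [0.38, 0.38, 0.38, 0.12, 0.2, 0.28, 0.43, 0.43, 0.43, 0.03, None]
0.8 [0.36, 0.36, 0.0, 0.12, 0.28, 0.28, 0.43, 0.43, 0.43, 0.03, None]
shift [-0.6409 -0.8018 -0.0478] turn [0.     0.     0.6606] m 0.617 j [-1.2   0.47 -0.01  1.6   0.01  1.07 -0.06] t 2.0
shift [-1.0262 -1.0595  0.1355] turn [0.     0.     0.6606] m 0.889 j [-1.2   0.47 -0.01  1.6   0.01  1.07 -0.06] t 2.0
```

```bash
python3 - <<'E'
from h import *
Q=np.vstack([cloud(imaging.grab_frame(c)).reshape(-1,3) for c in("top","scene")])
Q=Q[(Q[:,2]>.05)&(Q[:,0]>.3)]
for y0 in np.arange(.06,.6,.04):
    q=Q[(Q[:,1]>=y0)&(Q[:,1]<y0+.04)]
    if len(q)>5: print(y0.round(2),np.percentile(q[:,0],1).round(3), np.percentile(q[q[:,2]>.32][:,0],1).round(3) if (q[:,2]>.32).sum()>5 else None)
go([.30,.32,.38],2.3)
E
```

```text
0.06 0.677 1.174
0.1 0.691 1.184
0.14 0.551 1.194
0.18 0.478 None
0.22 0.484 0.839
0.26 0.495 0.701
0.3 0.506 0.562
0.34 0.454 0.475
0.38 0.461 0.479
0.42 0.484 0.489
0.46 0.483 0.5
shift [-0.2433 -0.394  -0.2479] turn [0.     0.     0.2723] m 0.315 j [-1.2   0.47 -0.01  1.6   0.01  1.07 -0.06] t 2.1
```

```bash
python3 -m handwheel '-.243 -.394 -.248 0 0 .272;-.243 -.394 -.248 0 0 .272;-.243 -.394 -.248 0 0 .272;-.243 -.394 -.248 0 0 .272;-.243 -.394 -.248 0 0 .272;-.243 -.394 -.248 0 0 .272;-.243 -.394 -.248 0 0 .272;-.243 -.394 -.248 0 0 .272' 0; python3 -c "
from h import *
go([.42,-.02,.34],1.9)"
```

```text
time: 2.77
eef_pos: [0.301, 0.3167, 0.3826]
tool_rot: [3.138, -0.0, 2.297]
wrist_force: [0.5, -0.2, -0.4]
grip_width: 0.0853
gripper_force: 0.0
shift [-0.5512 -0.2246  0.07  ] turn [ 0.0019 -0.0007  0.2528] m 0.36 j [-1.05 -0.05  0.16  1.9   0.01  1.29 -0.17] t 2.77
```

```bash
python3 -m handwheel '-.551 -.225 .07 0 0 .253;-.551 -.225 .07 0 0 .253;-.551 -.225 .07 0 0 .253;-.551 -.225 .07 0 0 .253;-.551 -.225 .07 0 0 .253;-.551 -.225 .07 0 0 .253;-.551 -.225 .07 0 0 .253;-.551 -.225 .07 0 0 .253'; python3 -c "
from h import *
go([.569,-.2345,.15],1.69)"
```

```text
time: 3.43
eef_pos: [0.411, 0.0061, 0.3414]
tool_rot: [3.14, -0.001, 1.903]
wrist_force: [1.4, 0.7, 0.3]
grip_width: 0.0853
gripper_force: 0.0
shift [-0.4651  0.1176  0.3189] turn [ 0.0011 -0.0006  0.1357] m 0.346 j [-0.72 -0.12  0.59  2.03  0.07  1.2   0.17] t 3.43
```

```bash
python3 -m handwheel '-.465 .118 .319 0 0 .136;-.465 .118 .319 0 0 .136;-.465 .118 .319 0 0 .136;-.465 .118 .319 0 0 .136;-.465 .118 .319 0 0 .136;-.465 .118 .319 0 0 .136;-.465 .118 .319 0 0 .136;-.465 .118 .319 0 0 .136'; python3 -m handwheel '0 0 0 0 0 0;0 0 0 0 0 0'; python3 -c "
from h import *
go([.5695,-.2345,.050],1.69)"
```

```text
time: 4.1
eef_pos: [0.564, -0.225, 0.1549]
tool_rot: [-3.141, -0.0, 1.69]
wrist_force: [0.2, 0.7, 1.5]
grip_width: 0.0855
gripper_force: 0.0
time: 4.27
eef_pos: [0.5619, -0.2259, 0.1539]
tool_rot: [-3.136, 0.0, 1.686]
wrist_force: [-0.1, 1.7, 0.0]
grip_width: 0.0851
gripper_force: 0.0
shift [-0.0156  0.0118  0.1731] turn [-0.0033  0.0003 -0.0024] m 0.105 j [-0.19  0.56  0.7   1.81 -0.43  0.93  0.81] t 4.27
```

```bash
python3 -m handwheel '-.016 .012 0 0 0 0;-.016 .012 .06 0 0 0;-.016 .012 .12 0 0 0;-.016 .012 .173 0 0 0;-.016 .012 .173 0 0 0' ; python3 -m handwheel '0 0 0 0 0 0;0 0 0 0 0 0;0 0 0 0 0 0;0 0 0 0 0 0;0 0 0 0 0 0;0 0 0 0 0 0;0 0 0 0 0 0' 255;  python3 -c "
from h import *
s=arm.sense();print(s['joint_pos'].round(2))
a0=-1.452
p=s['eef_pos'];R0=R.from_euler('xyz',s['tool_rot'])
v=p[:2]-[.560,-.1532];print(np.hypot(*v),np.arctan2(v[1],v[0]))
for k in range(1,11):
    c,n=np.cos(-k*.1),np.sin(-k*.1); w=np.array([c*v[0]-n*v[1],n*v[0]+c*v[1]])
    d=R0.inv().apply([*(w-v),0]); print(k,(d/.6).round(4),round(.1*k/(np.pi/2),4))
"
```

```text
time: 4.68
eef_pos: [0.5684, -0.2289, 0.0487]
tool_rot: [-3.135, -0.005, 1.691]
wrist_force: [-0.5, 1.2, 0.3]
grip_width: 0.0853
gripper_force: 0.0
time: 5.27
eef_pos: [0.5722, -0.2327, 0.0542]
tool_rot: [3.14, 0.0, 1.69]
wrist_force: [-1.6, 0.8, 7.8]
grip_width: 0.0154
gripper_force: 58.3
[-0.1   0.71  0.6   1.83 -0.55  0.78  0.91]
0.08041656284829034 -1.4184226529896413
1 [ 0.0002 -0.0134 -0.    ] 0.0637
2 [ 0.0018 -0.0267 -0.0001] 0.1273
3 [ 0.0047 -0.0398 -0.0001] 0.191
4 [ 0.0088 -0.0525 -0.0001] 0.2546
5 [ 0.0142 -0.0648 -0.0001] 0.3183
6 [ 0.0209 -0.0764 -0.0002] 0.382
7 [ 0.0286 -0.0874 -0.0002] 0.4456
8 [ 0.0374 -0.0975 -0.0002] 0.5093
9 [ 0.0472 -0.1066 -0.0002] 0.573
10 [ 0.0578 -0.1148 -0.0002] 0.6366
```

```bash
python3 -m handwheel '0 -.013 0 0 0 .064;.002 -.027 0 0 0 .127;.005 -.04 0 0 0 .191;.009 -.0525 0 0 0 .255;.014 -.065 0 0 0 .318;.021 -.076 0 0 0 .382;.0285 -.0875 0 0 0 .446;.0375 -.0975 0 0 0 .509'; python3 -m handwheel '0 0 0 0 0 0;0 0 0 0 0 0';  python3 -c "
from h import *
s=arm.sense();print(s['joint_pos'].round(2),s['wrist_force'],s['ft_torque'])
p=s['eef_pos'];R0=R.from_euler('xyz',s['tool_rot'])
v=p[:2]-[.560,-.1532];print(np.hypot(*v),np.arctan2(v[1],v[0]))
for k in (1,2,3,4,5,6):
    c,n=np.cos(-k*.05),np.sin(-k*.05); w=np.array([c*v[0]-n*v[1],n*v[0]+c*v[1]])
    d=R0.inv().apply([*(w-v),0]); print(k,(d/.6).round(4),round(.05*k/(np.pi/2),4))
"
```

```text
time: 5.93
eef_pos: [0.5124, -0.2162, 0.0542]
tool_rot: [3.14, -0.003, 0.887]
wrist_force: [2.7, 2.9, 5.7]
grip_width: 0.0155
gripper_force: 59.1
time: 6.1
eef_pos: [0.5121, -0.216, 0.0542]
tool_rot: [3.141, -0.003, 0.891]
wrist_force: [-0.3, 2.8, 9.2]
grip_width: 0.0156
gripper_force: 59.4
[-0.26  0.69  0.8   1.99 -0.73  0.76  0.3 ] [-0.29553564  2.83193092  9.18980454] [0.7029638  0.07722282 0.06797468]
0.07900931320092314 -2.222459064070553
1 [-0.     -0.0066 -0.    ] 0.0318
2 [ 0.0003 -0.0132 -0.    ] 0.0637
3 [ 0.0009 -0.0197 -0.    ] 0.0955
4 [ 0.0019 -0.0262 -0.    ] 0.1273
5 [ 0.0032 -0.0327 -0.    ] 0.1592
6 [ 0.0048 -0.0391 -0.    ] 0.191
```

```bash
python3 -m handwheel '0 -.0066 0 0 0 .032;0 -.013 0 0 0 .064;0 -.02 0 0 0 .096;.001 -.026 0 0 0 .127;.001 -.026 0 0 0 .127;.001 -.026 0 0 0 .127'; python3 -m handwheel '.0005 -.003 0 0 0 .016;.001 -.006 0 0 0 .03;.0015 -.009 0 0 0 .03;.0015 -.009 0 0 0 .03;.0015 -.009 0 0 0 .03';  python3 -c "
from h import *
s=arm.sense();print(s['joint_pos'].round(2),s['wrist_force'],s['ft_torque'])
p=s['eef_pos']
v=p[:2]-[.560,-.1532];print(np.hypot(*v),np.arctan2(v[1],v[0]))
"
```

```text
time: 6.6
eef_pos: [0.5009, -0.2053, 0.0542]
tool_rot: [3.142, -0.004, 0.692]
wrist_force: [1.2, 5.0, 10.2]
grip_width: 0.0159
gripper_force: 59.5
time: 7.02
eef_pos: [0.4997, -0.2037, 0.0543]
tool_rot: [3.134, -0.003, 0.645]
wrist_force: [6.8, -2.1, 2.5]
grip_width: 0.0155
gripper_force: 58.9
[-0.33  0.7   0.86  2.04 -0.78  0.76  0.09] [ 6.82232071 -2.06182185  2.46250228] [-0.58956447 -1.15776263  0.47063032]
0.0786604347074838 -2.444075984386319
```

```bash
python3 -m handwheel '0 .006 0 0 0 0;0 .006 0 0 0 0;0 .006 0 0 0 0;0 .006 0 0 0 0;0 .006 0 0 0 0' 0; python3 -m handwheel '0 0 -.07 0 0 0;0 0 -.14 0 0 0;0 0 -.2 0 0 0;0 0 -.267 0 0 0;0 0 -.267 0 0 0';  python3 -c "
from h import *
s=arm.sense();print(s['joint_pos'].round(2))
for c in('top','scene'):
    f=imaging.grab_frame(c); cv2.imwrite(f'pics/{c}1.png',f['frame'])
    for n in ('lever_handle','cap_centre','cap_index','flange','locked_mark'): print(n,[(d['location'].round(4) if hasattr(d['location'],'round') else d['location'],round(d['p'],2)) for d in imaging.place_of(n,f)[:2]])
a=cv2.imread('pics/top1.png')[130:290,270:430];b=cv2.imread('pics/scene1.png')[120:280,270:430]
cv2.imwrite('pics/c1.png',cv2.resize(np.hstack([a,b]),None,fx=2.5,fy=2.5,interpolation=cv2.INTER_CUBIC))
"
```

```text
time: 7.43
eef_pos: [0.4978, -0.2048, 0.0526]
tool_rot: [-3.141, 0.0, 0.643]
wrist_force: [-0.3, -0.3, -0.4]
grip_width: 0.0748
gripper_force: 0.0
time: 7.85
eef_pos: [0.5012, -0.2074, 0.2193]
tool_rot: [3.134, -0.007, 0.642]
wrist_force: [1.5, -2.0, 0.8]
grip_width: 0.0852
gripper_force: 0.0
[-0.53  0.48  1.12  1.94 -0.51  1.04 -0.11]
lever_handle [([0.4986, -0.2012, 0.0664], 0.85), ([0.5653, -0.1514, -0.0002], 0.47)]
cap_centre [([0.5576, -0.1516, 0.1072], 0.88), ([0.7807, -0.0599, -0.0012], 0.38)]
cap_index [([0.58, -0.1464, 0.11], 0.95), ([0.6785, -0.203, 0.0007], 0.58)]
flange [([0.5562, -0.1515, 0.0931], 0.8)]
locked_mark [([0.5835, -0.0673, 0.0015], 0.59), ([0.5229, -0.187, 0.0113], 0.57)]
lever_handle [([0.4981, -0.2039, 0.0697], 0.85), ([0.585, -0.0667, 0.004], 0.41)]
cap_centre [([0.5625, -0.146, 0.11], 0.77)]
cap_index [([0.5809, -0.1437, 0.1115], 0.6)]
flange [([0.4281, 0.1213, 0.0025], 0.66), ([0.5599, -0.1502, 0.0955], 0.61)]
locked_mark [([0.5197, -0.1915, 0.0146], 0.7)]
```

View pics/c1.png

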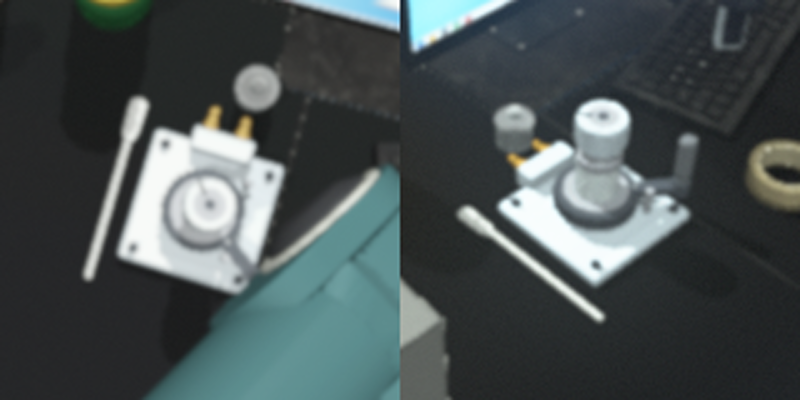

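The left crop shows the lever at the locked mark at (245,265), and the right crop shows the same at (690,160). The cap's index line points away from the robot at (205,190). The ring is locked. By index angle (3.8) and height (3.6), the cap is about 3.7 rad up. I'll approach the cap with yaw wound up counter-clockwise to about 2.9.

```bash
python3 -m handwheel '.13 -.012 0 0 0 -.6;.13 -.012 0 0 0 -.6;.13 -.012 0 0 0 -.6;.13 -.012 0 0 0 -.6;.13 -.012 0 0 0 -.6;.13 -.012 0 0 0 -.6;.13 -.012 0 0 0 -.6;.13 -.012 0 0 0 -.6' 0; python3 -c "
from h import *
go([.560,-.1532,.19],2.9)"
```

```text
time: 9.12
eef_pos: [0.5563, -0.1526, 0.2129]
tool_rot: [-3.142, -0.0, 1.591]
wrist_force: [-0.8, -0.4, 0.2]
grip_width: 0.0852
gripper_force: 0.0
shift [-0.0011  0.0061  0.0381] turn [ 0.000e+00 -1.000e-04 -8.332e-01] m 0.023 j [-0.43  0.46  0.84  1.85 -0.39  1.02  0.59] t 9.12
```

```bash
python3 -m handwheel '-.001 .006 .02 0 0 -.6;-.001 .006 .03 0 0 -.6;-.001 .006 .038 0 0 -.6;-.001 .006 .038 0 0 -.6;-.001 .006 .038 0 0 -.6;-.001 .006 .038 0 0 -.6;-.001 .006 .038 0 0 -.6;-.001 .006 .038 0 0 -.6' 0; python3 -m handwheel '0 0 0 0 0 -.35;0 0 0 0 0 -.35;0 0 0 0 0 -.35;0 0 0 0 0 -.35;0 0 0 0 0 -.35;0 0 0 0 0 -.35'; python3 -c "
from h import *
f=imaging.grab_frame('scene');Q=cloud(f).reshape(-1,3)
print(imaging.place_of('cap_centre',f)[:1])
go([.560,-.1532,.090],3.08)"
```

```text
time: 9.78
eef_pos: [0.5599, -0.1532, 0.19]
tool_rot: [-3.142, -0.0, 2.534]
wrist_force: [-0.1, -0.1, -0.2]
grip_width: 0.0857
gripper_force: 0.0
time: 10.28
eef_pos: [0.5599, -0.1533, 0.19]
tool_rot: [3.141, -0.0, 3.079]
wrist_force: [-0.4, -0.7, 0.9]
grip_width: 0.0851
gripper_force: 0.0
[{'location': [0.5619, -0.1489, 0.1099], 'p': 0.62}]
shift [-0.0002  0.      0.1667] turn [ 0.     -0.0002 -0.0026] m 0.1 j [-0.15  0.42  0.46  1.84 -0.23  0.94  1.92] t 10.38
```

```bash
python3 -m handwheel '0 0 .05 0 0 0;0 0 .1 0 0 0;0 0 .14 0 0 0;0 0 .165 0 0 0;0 0 .165 0 0 0'; python3 -m handwheel '0 0 0 0 0 0;0 0 0 0 0 0;0 0 0 0 0 0;0 0 0 0 0 0;0 0 0 0 0 0;0 0 0 0 0 0' 255;  python3 -c "
from h import *
s=arm.sense();print(s['joint_pos'].round(2),s['wrist_force'],s['ft_torque'])"
```

```text
time: 10.8
eef_pos: [0.5576, -0.1523, 0.0877]
tool_rot: [3.141, -0.007, 3.077]
wrist_force: [-0.9, -0.6, 0.2]
grip_width: 0.0852
gripper_force: 0.0
time: 11.3
eef_pos: [0.5611, -0.1528, 0.0931]
tool_rot: [3.141, 0.003, 3.078]
wrist_force: [-1.0, 0.8, 4.9]
grip_width: 0.0441
gripper_force: 60.1
[-0.1   0.55  0.41  1.9  -0.31  0.75  1.98] [-0.9540054   0.80104478  4.87863618] [ 0.21877738  0.21596944 -0.06381644]
```

```bash
python3 -m handwheel '0 0 .0001 0 0 .065;0 0 .0003 0 0 .13;0 0 .0005 0 0 .195;0 0 .0007 0 0 .26;0 0 .0008 0 0 .325;0 0 .001 0 0 .39;0 0 .0012 0 0 .455;0 0 .0013 0 0 .52'; python3 -m handwheel '0 0 .0001 0 0 .065;0 0 .0003 0 0 .13;0 0 .0005 0 0 .195;0 0 .0007 0 0 .26;0 0 .0008 0 0 .325;0 0 .001 0 0 .39;0 0 .0012 0 0 .455;0 0 .0013 0 0 .52';  python3 -c "
from h import *
s=arm.sense();print(s['joint_pos'].round(2),s['wrist_force'],s['ft_torque'])
for c in('top','scene'):
    f=imaging.grab_frame(c)
    for d in imaging.place_of('cap_index',f)[:2]: l=np.array(d['location']);print(l,d['p'],np.arctan2(l[1]+.1532,l[0]-.56))"
```

```text
time: 11.97
eef_pos: [0.5614, -0.1521, 0.0923]
tool_rot: [3.138, 0.001, 2.257]
wrist_force: [-0.2, 3.0, 5.4]
grip_width: 0.0441
gripper_force: 60.6
time: 12.63
eef_pos: [0.5621, -0.1519, 0.0915]
tool_rot: [3.138, -0.002, 1.441]
wrist_force: [1.3, 2.2, 5.1]
grip_width: 0.0439
gripper_force: 60.5
[-0.39  0.66  0.82  1.92 -0.65  0.84  0.64] [1.33587379 2.16750797 5.13006022] [ 0.46860145 -0.07163539  0.07504661]
```

```bash
python3 -m handwheel '0 0 .0001 0 0 .065;0 0 .0003 0 0 .13;0 0 .0005 0 0 .195;0 0 .0007 0 0 .26;0 0 .0008 0 0 .325;0 0 .001 0 0 .39;0 0 .0012 0 0 .455;0 0 .0013 0 0 .52'; python3 -m handwheel '0 0 .0001 0 0 .065;0 0 .0003 0 0 .13;0 0 .0005 0 0 .195;0 0 .0007 0 0 .26;0 0 .0008 0 0 .325;0 0 .001 0 0 .39;0 0 .0011 0 0 .43;0 0 .0011 0 0 .43';  python3 -c "
from h import *
s=arm.sense();print(s['joint_pos'].round(2),s['wrist_force'],s['ft_torque'])
for c in('top','scene'):
    f=imaging.grab_frame(c)
    for d in imaging.place_of('cap_index',f)[:2]: l=np.array(d['location']);print(l,d['p'],np.arctan2(l[1]+.1532,l[0]-.56))"
```

```text
time: 13.5
eef_pos: [0.5628, -0.1522, 0.0908]
tool_rot: [3.139, -0.005, 0.624]
wrist_force: [2.7, 1.0, 4.2]
grip_width: 0.044
gripper_force: 60.6
time: 14.17
eef_pos: [0.5629, -0.1528, 0.0901]
tool_rot: [3.141, -0.006, -0.049]
wrist_force: [2.9, 1.5, 6.4]
grip_width: 0.0439
gripper_force: 60.8
[-0.58  0.86  1.14  1.92 -0.94  1.02 -0.61] [2.92197309 1.49535532 6.43806934] [ 0.20312352 -0.63619161 -0.07493914]
[ 0.5439 -0.1677  0.1055] 0.46 -2.408434498643503
```

```bash
python3 -m handwheel '0 0 .0001 0 0 .05;0 0 .0002 0 0 .1;0 0 .0004 0 0 .15;0 0 .0005 0 0 .2;0 0 .0006 0 0 .25;0 0 .0006 0 0 .25'; python3 -c "
from h import *
s=arm.sense();print(s['joint_pos'].round(2),s['wrist_force'],s['ft_torque'],s['joint_efforts'].round(2))"; python3 -m handwheel '0 0 .0001 0 0 .03;0 0 .0001 0 0 .06;0 0 .0002 0 0 .09;0 0 .0002 0 0 .12;0 0 .0002 0 0 .12;0 0 .0002 0 0 .12'; python3 -c "
from h import *
s=arm.sense();print(s['joint_pos'].round(2),s['wrist_force'],s['ft_torque'],s['joint_efforts'].round(2))"
```

```text
time: 14.87
eef_pos: [0.5628, -0.1532, 0.0897]
tool_rot: [-3.14, -0.005, -0.442]
wrist_force: [4.1, 0.1, 7.4]
grip_width: 0.0439
gripper_force: 61.1
[-0.61  0.92  1.21  1.93 -1.01  1.07 -0.96] [4.10463162 0.13637118 7.35657567] [ 0.09331902 -0.84836489 -0.03057604] [  0.65 -43.24  17.99  -9.64   0.92   0.5   -0.56]
time: 15.37
eef_pos: [0.5627, -0.1533, 0.0896]
tool_rot: [-3.139, -0.005, -0.628]
wrist_force: [4.2, -0.8, 4.4]
grip_width: 0.0443
gripper_force: 60.9
[-0.62  0.94  1.24  1.93 -1.04  1.1  -1.12] [ 4.18828551 -0.79766662  4.39532042] [-0.09437989 -0.86545575 -0.0501035 ] [ 2.200e-01 -4.443e+01  1.855e+01 -9.590e+00  9.500e-01  7.100e-01
  2.000e-02]
```

```bash
for i in 1; do python3 -m handwheel '0 0 .0001 0 0 .03;0 0 .0001 0 0 .06;0 0 .0002 0 0 .09;0 0 .0002 0 0 .1;0 0 .0002 0 0 .1'; python3 -c "
from h import *
s=arm.sense();print(s['ft_torque'],s['joint_efforts'].round(2)[4:])"; done;  python3 -m handwheel '0 0 .0001 0 0 .03;0 0 .0001 0 0 .06;0 0 .0002 0 0 .09;0 0 .0002 0 0 .1;0 0 .0002 0 0 .1'; python3 -c "
from h import *
s=arm.sense();print(s['joint_pos'].round(2),s['ft_torque'],s['joint_efforts'].round(2)[4:])
f=imaging.grab_frame('scene');cv2.imwrite('pics/c2.png',cv2.resize(f['frame'][120:240,300:400],None,fx=5,fy=5,interpolation=cv2.INTER_CUBIC))
for d in imaging.place_of('cap_index',f)[:2]: l=np.array(d['location']);print(l,d['p'],np.arctan2(l[1]+.1532,l[0]-.56))"
```

```text
time: 15.78
eef_pos: [0.5626, -0.1534, 0.0894]
tool_rot: [-3.139, -0.005, -0.785]
wrist_force: [5.0, -1.8, 5.9]
grip_width: 0.0441
gripper_force: 60.9
[-0.12571378 -0.8795713  -0.01277296] [ 0.9   0.76 -0.14]
time: 16.2
eef_pos: [0.5623, -0.1532, 0.0893]
tool_rot: [-3.14, -0.003, -0.936]
wrist_force: [3.5, -0.6, 6.7]
grip_width: 0.044
gripper_force: 60.7
[-0.63  0.99  1.29  1.93 -1.08  1.15 -1.41] [-0.25051593 -0.52026949  1.85889357] [-0.34  0.64 -2.03]
[ 0.5357 -0.1484  0.1053] 0.83 2.9465723861848727
```

View pics/c2.png

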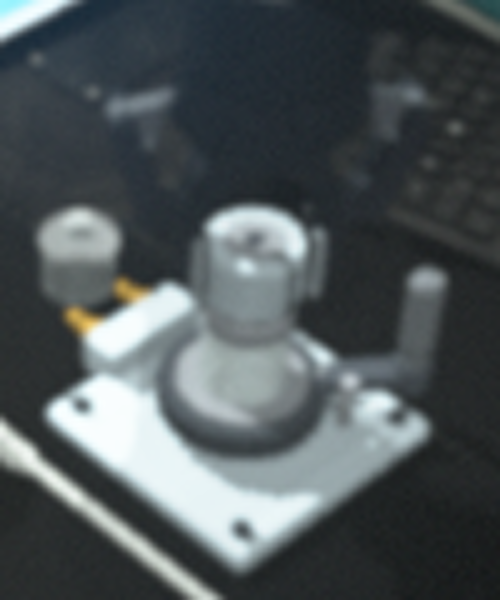

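The crop shows the lever still at the locked mark (425,330) and the cap down on the flange between the fingers at (255,260). The torque jumped to 1.86 N m and the index line is over the flange line, so the cap has bottomed out. I'll hold briefly, then back off a quarter turn.

```bash
python3 -m handwheel '0 0 0 0 0 .01;0 0 0 0 0 .01;0 0 0 0 0 .01;0 0 0 0 0 .01'; python3 -c "
from h import *
s=arm.sense();print(s['tool_rot'],s['ft_torque'])";  python3 -m handwheel '0 0 -.0002 0 0 -.065;0 0 -.0003 0 0 -.13;0 0 -.0005 0 0 -.195;0 0 -.0007 0 0 -.26;0 0 -.0008 0 0 -.325;0 0 -.001 0 0 -.39;0 0 -.0012 0 0 -.455;0 0 -.0013 0 0 -.52'; python3 -m handwheel '0 0 -.0002 0 0 -.065;0 0 -.0003 0 0 -.13;0 0 -.0005 0 0 -.195;0 0 -.0007 0 0 -.26;0 0 -.0008 0 0 -.325;0 0 -.001 0 0 -.39;0 0 -.0012 0 0 -.455;0 0 -.0012 0 0 -.49'; python3 -m handwheel '0 0 0 0 0 0;0 0 0 0 0 0;0 0 0 0 0 0';python3 -c "
from h import *
s=arm.sense();print(s['joint_pos'].round(2),s['ft_torque'],s['joint_efforts'].round(2)[4:])
for c in('top','scene'):
  f=imaging.grab_frame(c)
  for n in('cap_index','lever_handle','cap_centre'):
    for d in imaging.place_of(n,f)[:1]: l=np.array(d['location']);print(n,l,d['p'],np.arctan2(l[1]+.1532,l[0]-.56))
cv2.imwrite('pics/c3.png',cv2.resize(f['frame'][120:240,300:400],None,fx=5,fy=5,interpolation=cv2.INTER_CUBIC))"
```

```text
time: 16.63
eef_pos: [0.562, -0.1528, 0.0892]
tool_rot: [-3.14, -0.002, -0.952]
wrist_force: [1.5, -0.5, 6.3]
grip_width: 0.0441
gripper_force: 60.5
[-3.13972997e+00 -2.32818974e-03 -9.51529211e-01] [-0.02833507 -0.38347778  1.76393757]
time: 17.3
eef_pos: [0.5621, -0.1528, 0.09]
tool_rot: [-3.14, -0.004, -0.136]
wrist_force: [2.3, 1.0, 5.5]
grip_width: 0.0438
gripper_force: 60.6
time: 17.97
eef_pos: [0.562, -0.1527, 0.0908]
tool_rot: [3.14, -0.004, 0.633]
wrist_force: [1.8, 0.8, 5.8]
grip_width: 0.0442
gripper_force: 60.6
time: 18.22
eef_pos: [0.562, -0.1527, 0.0907]
tool_rot: [3.14, -0.004, 0.629]
wrist_force: [2.4, 0.3, 6.1]
grip_width: 0.0438
gripper_force: 60.6
[-0.51  0.76  1.01  1.92 -0.82  0.93 -0.03] [ 0.1982761  -0.40538898  0.0511063 ] [ 0.51  0.09 -0.05]
lever_handle [ 0.5003 -0.202   0.069 ] 0.6 -2.4563193886596975
cap_index [ 0.5518 -0.177   0.1094] 0.61 -1.902596794084577
lever_handle [ 0.5011 -0.2052  0.0691] 0.72 -2.418332606320415
cap_centre [ 0.561  -0.1487  0.1051] 0.47 1.3521273809209546
```

View pics/c3.png

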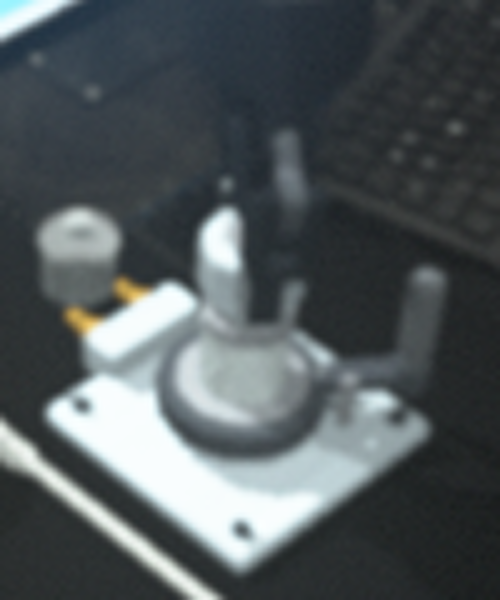

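The crop shows a finger holding the cap at (265,250) and the lever still at the locked mark (425,330). The index reads about 1.5 rad back, which agrees with the 1.57 rad of tool turn, so I'm handing the job in.

```bash
python3 -c "
from h import *
print(arm.sign_off())"
```

```text
the job is handed in; nothing more can be done
None
```

I handed the job in with the ring locked, the cap bottomed out and backed off about 1.57 rad, and the gripper still holding it at about 60 N; the sign-off gave no verdict.

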